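# Lock out a disconnector and hold the insulating blade between its contacts

## Task

Lock out the disconnector unit: take the steel locking pin from its wooden block and stand it in the round bore of the unit's guard plate, fully home with its collar down on the plate, and let go of it. Only then lift the insulating blade out of its block, pass it down through the narrow slot in the guard without forcing it, and finish while still holding it in the gripper: upright, at rest, more than half of the blade's length below the top of the guard so that its tip is between the contact jaws, and its handle clear of the plate, so that the gripper alone carries it. Leave the relay, the stud and the screwdriver alone.

Things in the scene. Friction and masses are not known exactly. Their poses are not given: they have to be found in the camera images.
- unit: Fixed, 130 (x) x 200 (y) x 130 mm high: base 20 mm, thin sides, zinc-plated guard plate 10 mm thick on top (top at 130), 4 mm bolt heads near its corners; open front and back. Origin: centre of underside; x across the slot, y along it, z up. Below the slot two copper contact jaws, 26 mm between them, tops 35 mm below the guard's top. Empty under the bore and between the jaws down to the base.
- slot (a point): Centre of the slot's mouth at the top face of the guard plate, at (0, -35, 130) mm in the unit. Slot 8 mm wide along the unit's x, 42 mm long along its y, right through the plate, mouth chamfered 1.5 mm. Axes as the unit's.
- bore (a point): Centre of the bore's mouth at the top face of the guard plate, at (0, 50, 130) mm in the unit. Bore 18 mm in diameter, right through the plate, mouth chamfered 1.5 mm. Axes as the unit's.
- pin: Loose steel locking pin, 0.13 to 0.25 kg, 83 mm long, upright: shank 16 mm in diameter, 40 mm long, tapered foot; above it a collar 30 mm in diameter, 5 mm thick; on top a round grip 22 mm in diameter, 38 mm tall. Origin: centre of the foot's end, z up to the grip. At the start it hangs by its collar in pin_block. Fully home, its origin is 40 mm below the guard's top.
- blade: Loose, 0.1 to 0.2 kg, upright: brown flat blade 6 mm thick (own x), 40 mm wide (own y), 80 mm long (last 6 mm at the tip 3.5 x 37 mm); above it a black handle 22 (x) x 46 (y) x 46 mm tall, its underside 80 mm above the tip. Origin: centre of the tip's end, z up to the handle. Same turned half round. At the start its handle rests on top of blade_block.
- pin_block: Fixed wooden block 60 x 60 x 55 mm high with a loose upright hole 22 mm in diameter, right through, in which the pin waits. Origin: centre of the underside, z up.
- blade_block: Fixed wooden block 70 (x) x 90 (y) x 90 mm high with a loose upright slot 11 (x) x 47 mm (y), right through, in which the blade waits. Origin: centre of the underside, z up.
- relay: Bystander: loose grey relay, 45 x 60 x 63 mm high. Origin: centre of the underside.
- stud: Bystander: short loose brass stud, 40 mm high, standing on its 26 mm head. Origin: centre of the underside.
- screwdriver: Bystander: loose screwdriver 170 mm long lying on the bench, about 30 mm thick. Origin: under it, along its own x.
Mind the look-alikes: they are no part of the job. There is more than one size of the pin; the one meant has the size given above.

How it is judged:
By the outcome, as a careful person would: the job done as asked, in the order asked, and still so for the second after the job is handed in, while the arm keeps its last pose, push and grip.
It also fails if it takes over 72 s, if anything falls off the work surface, if the arm or the gripper's body presses on something with over 40 N, if the wrist force passes 120 N, or if a joint passes its speed limit or range.

## Robot

A 7-joint arm with a two-finger parallel gripper is mounted at the origin on the work surface. World frame = base frame: x ahead of the robot, y to its left, z up, the work surface at z = 0. Lengths are in m, angles in rad, forces in N, time in s.
With the tool pointing down it reaches from about 0.4 to 0.85 m from the base axis. Payload 10.4 kg.
Tool frame: the origin (TCP) lies at the very end of the fingers, on their centre line; the grasp point (between the pads) lies r.tcp_to_grasp behind it (r.tcp_to_grasp is the distance from the TCP to the grasp point, in m); z points along the fingers, y is the line along which they close (so a half turn about z gives the same grasp; the last joint's range is limited). The gripper opens to 87 mm and grips with 3 to 60 N. Pads are 19 mm wide; open, the fingers measure 117 mm over their backs; the gripper's body (75 mm by 190 mm) begins 51 mm behind the grasp point.
Start: joints at [-1.357, 0.332, -0.065, 1.46, 0.022, 1.35, -0.088], TCP at [0.147, 0.608, 0.223] pointing down, gripper open.
Joint ranges: [-2.6, 2.6], [-0.5, 2.12], [-1.47, 1.34], [0.16, 2.42], [-1.27, 4.41], [0.06, 2.06], [-2.6, 2.6]. Speed limits (rad/s): [2.22, 2.22, 2.79, 2.79, 3.14, 3.14, 3.14].

## Interface

Orientations are given as a unit quaternion [x, y, z, w].
In Python, from bench import monitor, cams, ticket, r gives the robot as it stands.
- The arm moves only by the shell command python3 -m crank 'ROWS' [OPENING] [FORCE]. ROWS is a JSON object whose one key "steps" holds a list of rows, each a list of 2 entries, a list of its own where there are three numbers: the shift along the world's x, y, z in units of 25 mm (1.0 is 25 mm), then the turn, a rotation vector about the world's x, y, z in units of 5 degrees (1.0 is 5 degrees). In form: {"steps": [[[x, y, z], [ax, ay, az]], ...]}. A call has 1 to 10 rows; each row shifts and turns the commanded pose from where the row before left it; what a row does not reach is not made up. A row lasts 1/12 s, in which the tool goes at most 41.7 mm and 7.16 degrees, less where a joint would pass 70% of its speed; a pose out of reach is approached as far as the arm can. A call is refused whole if a number of a shift passes 1 or a number of a turn 1, either way. A call with a gripper value outside its range is refused whole. OPENING is the finger opening in mm, from 0 to 87, set as the call begins (- or left out, the last holds). The fingers move at their own pace and stop on an object; FORCE is the grip in N (left out, the last holds). Time passes only in rows, so rows that do not move let the fingers close. It gives the time, the measured TCP pose, the force, the opening and the grip force at its end, in the units of the state.
- monitor.read_state(): the state, without advancing time (a new reading comes with each control period).
- cams.camera(name): name is "scene" or "side" or "wrist"; returns a dict with "pixels" (480x640x3 uint8, blue, green, red), "z_map" (480x640 float32, m along the optical axis (not along the pixel's ray), 0 where there is no reading), "vfov" (degrees; the focal length in pixels is half the picture's height over the tangent of half this angle, whatever the lens; pixels are square), "cx", "cy" (the principal point, pixels), "T" (4x4, takes a point from camera to world coordinates). Camera axes: x right, y up, looking along -z (the intrinsics and any distortion apply to the point x, -y, -z); pixel columns grow to the right and rows downward; lengths in m; the calibration is good to about 2 mm. The wrist camera is an equidistant fisheye: a pixel r from the principal point sees the ray r / f radians off the axis. A picture is of the moment at which its call begins.
- ticket.close_job(): hands the job in; it is judged then, once.
The state is a dict: "time": time; "joint_positions": joint angles; "joint_vel": joint speeds; "joint_torque": joint torques, N m; "ee_pos": TCP position; "eef_rot": TCP orientation; "ft_force": force on the tool from outside, world axes, zero at the start; "torque": the same for the moment, N m; "width": finger opening in m; "grip_force": force on a finger pad.
Only numpy, scipy, OpenCV 4.12 (cv2) and the standard library are available. Lean on these libraries where they do the work, as an engineer would, in place of code of your own. Each camera call takes 0.05 s, during which the arm holds its last target. There are 200 camera calls.

## Working session

There is one attempt and no reset: what is moved stays moved. The work goes in short steps, Python scripts to look and compute and a shell command to move; the robot and the scene stay as the last step left them, time stands still between calls to the robot, and variables do not carry over. Pictures are saved under pics/ and viewed, at most 10 in all, crops included, and the job is handed in when it is done.

```bash
ls; mkdir -p pics; cat > h.py <<'E'
import numpy as np,cv2
from bench import monitor,cams,ticket,r
def grab(n):
    c=cams.camera(n); np.save(f'/tmp/{n}.npy',c,allow_pickle=True); return c
def load(n): return np.load(f'/tmp/{n}.npy',allow_pickle=True).item()
def rays(c,px):
    px=np.atleast_2d(px).astype(float); f=240/np.tan(np.radians(c['vfov']/2))
    d=(px-[c['cx'],c['cy']])
    if c.get('fish'):
        rr=np.linalg.norm(d,axis=1,keepdims=True)+1e-9; th=rr/f
        v=np.hstack([d/rr*np.sin(th),np.cos(th)])
    else: v=np.hstack([d/f,np.ones((len(d),1))])
    v=v*[1,-1,-1]
    T=c['T']; return T[:3,3],v@T[:3,:3].T
def onplane(c,px,z):
    o,d=rays(c,px); return o+d*((z-o[2])/d[:,2:3])
def cloud(c):
    f=240/np.tan(np.radians(c['vfov']/2)); v,u=np.mgrid[:480,:640].astype(float)
    x=(u-c['cx']);y=(v-c['cy']);z=c['z_map']
    if c.get('fish'):
        rr=np.hypot(x,y)+1e-9;k=np.tan(np.minimum(rr/f,1.5))/rr
    else:k=1/f
    P=np.stack([x*k*z,-y*k*z,-z],-1); return P@c['T'][:3,:3].T+c['T'][:3,3]
E
python3 - <<'E'
from h import *
for n in ['scene','side','wrist']:
    c=grab(n); cv2.imwrite(f'pics/{n}0.png',c['pixels']); print(n,c['vfov'],c['cx'],c['cy'],c['T'].round(3).tolist(),[k for k in c if k not in('pixels','z_map','T')], (c['z_map']>0).mean())
print(monitor.read_state(),r.tcp_to_grasp)
E
```

```text
pics
scene 46.83518529765431 310.18293048273165 237.19804230833734 [[0.214, -0.843, 0.494, 1.054], [0.977, 0.184, -0.109, -0.115], [0.001, 0.506, 0.863, 0.974], [0.0, 0.0, 0.0, 1.0]] ['vfov', 'cx', 'cy'] 0.9961328125
side 49.33090138233697 322.22053948674835 232.038583668004 [[0.947, 0.194, -0.256, 0.287], [-0.321, 0.556, -0.766, -0.709], [-0.006, 0.808, 0.589, 0.663], [0.0, 0.0, 0.0, 1.0]] ['vfov', 'cx', 'cy'] 0.9960416666666667
wrist 65.70646984690485 321.06409632990517 242.73016458770584 [[0.235, -0.944, -0.232, 0.083], [0.972, 0.228, 0.057, 0.622], [-0.001, -0.239, 0.971, 0.385], [0.0, 0.0, 0.0, 1.0]] ['vfov', 'cx', 'cy'] 0.9246647135416667
{'time': 0.15, 'joint_positions': array([-1.35661479,  0.33271955, -0.06471176,  1.46072828,  0.02163448,
        1.34989113, -0.08848066]), 'joint_vel': array([ 0.0010152 , -0.00211182, -0.00041934, -0.00237135, -0.00184047,
        0.00187917, -0.00082392]), 'joint_torque': array([ 5.02671028e-04, -6.23634052e+01,  2.46514217e-02, -3.90144503e+01,
       -6.12566038e-02,  3.71949957e-02,  9.79974971e-05]), 'ee_pos': array([0.14654773, 0.60728684, 0.22195081]), 'eef_rot': array([ 1.18087308e-01,  9.93003078e-01, -5.24321774e-04, -2.51515678e-05]), 'ft_force': array([ 0.18327986,  0.50829904, -0.56295757]), 'torque': array([-0.0425486 , -0.0059793 ,  0.00531595]), 'grip_force': 0.0, 'width': 0.08676259901849936} 0.0187
```

View pics/scene0.png

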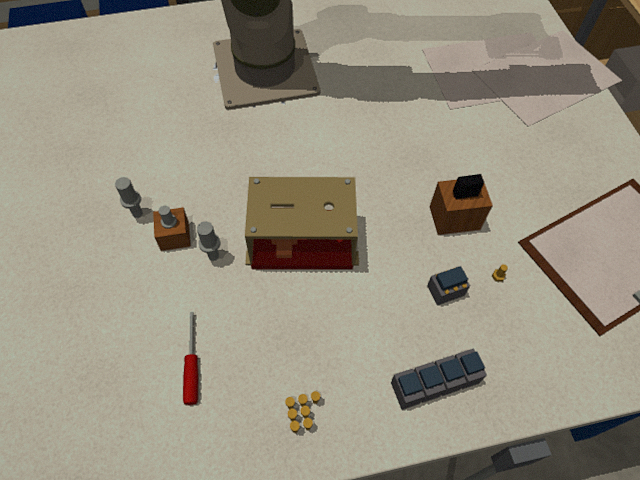

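View pics/side0.png

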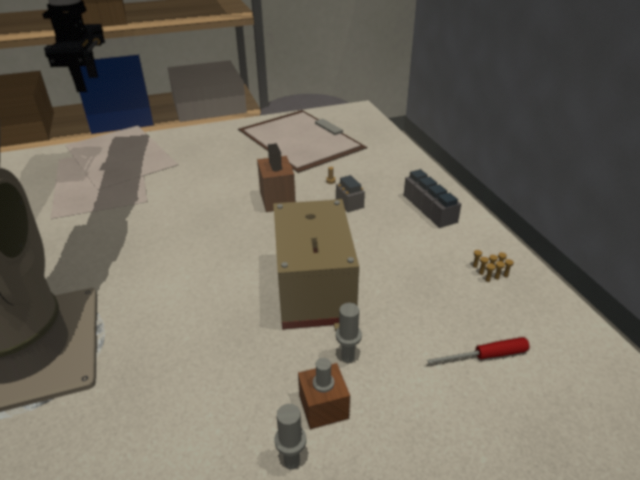

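The scene view shows the pin hanging in its block at (168,215), with look-alikes at (125,195) and (208,240). The guard slot is at (283,206), the bore at (328,207) and the blade handle at (467,187). The side view shows the same things: pin (323,372), slot (315,245), bore (310,216), handle (275,157).

```bash
cat > m.py <<'E'
from h import *
np.set_printoptions(precision=4,suppress=True)
def comp(mask,p):
    n,l,s,ce=cv2.connectedComponentsWithStats(mask.astype(np.uint8)); 
    v,u=np.nonzero(mask); i=np.argmin((u-p[0])**2+(v-p[1])**2); k=l[v[i],u[i]]
    return l==k
def rect(xy):
    (c,s,a)=cv2.minAreaRect(xy.astype(np.float32)); return np.array(c),np.array(s),a
seeds={'scene':dict(pin=(168,212),slot=(283,206),bore=(328,207),handle=(468,186),plate=(300,220),pblk=(168,238),bblk=(450,190)),
 'side':dict(pin=(323,366),slot=(315,245),bore=(310,216),handle=(275,157),plate=(330,235),pblk=(340,378),bblk=(265,163))}
for n in ['scene','side']:
    c=load(n);P=cloud(c);im=c['pixels'];g=cv2.cvtColor(im,cv2.COLOR_BGR2GRAY);s=seeds[n];Z=P[...,2]
    print('==',n)
    for k,(u,v) in s.items(): print(k,im[v,u],P[v-1:v+2,u-1:u+2].reshape(-1,3).mean(0))
    # plate top
    m=comp((abs(Z-.130)<.006),s['plate']); z=np.median(Z[m]); 
    cnt=max(cv2.findContours(m.astype(np.uint8),0,1)[0],key=cv2.contourArea)[:,0]
    print('plate z',z,'rect',*rect(onplane(c,cnt,.130)[:,:2]))
    full=np.zeros(m.shape,np.uint8);cv2.fillPoly(full,[cv2.convexHull(cnt)],1);full=cv2.erode(full,np.ones((5,5)))
    thr=0.6*np.median(g[m])
    for k in['slot','bore']:
        d=comp((full>0)&(g<thr),s[k]);v,u=np.nonzero(d);q=onplane(c,np.c_[u,v],.130)
        print(k,len(u),(u.min(),u.max(),v.min(),v.max()),*rect(q[:,:2]),q.mean(0))
    for k,lo,hi in[('pin',.066,.11),('handle',.097,.15)]:
        mm=comp((Z>lo)&(Z<hi),s[k]);Q=P[mm];zt=np.percentile(Q[:,2],95);t=Q[Q[:,2]>zt-.004]
        print(k,mm.sum(),'ztop',zt,'top',*rect(t[:,:2]),'mean',t.mean(0),'all',*rect(Q[:,:2]))
    for k,lo,hi in[('pblk',.05,.062),('bblk',.085,.095)]:
        mm=comp((Z>lo)&(Z<hi),s[k]);Q=P[mm];print(k,mm.sum(),np.median(Q[:,2]),*rect(Q[:,:2]))
a=np.hstack([np.kron(load('scene')['pixels'][y-35:y+35,x-45:x+45],np.ones((4,4,1)))for x,y in[(168,220),(305,210)]]),
b=np.hstack([np.kron(load('side')['pixels'][y-35:y+35,x-45:x+45],np.ones((4,4,1)))for x,y in[(323,380),(312,230)]])
cv2.imwrite('pics/c1.png',np.vstack([a[0],b]).astype(np.uint8))
E
python3 m.py
```

```text
== scene
pin [100 105 108] [ 0.4411 -0.2539  0.0977]
slot [66 78 88] [ 0.4649 -0.0386  0.0838]
bore [130 143 153] [0.4327 0.0605 0.0011]
handle [16  9 16] [0.5261 0.3027 0.1317]
plate [ 70 109 125] [ 0.5324 -0.0185  0.1314]
pblk [16 40 59] [ 0.4651 -0.2674  0.0455]
bblk [ 35  75 121] [0.5024 0.2851 0.0915]
plate z 0.1308656989248988 rect [ 0.5042 -0.0099] [0.2002 0.1355] 77.4209213256836
slot 49 (np.int64(271), np.int64(293), np.int64(204), np.int64(206)) [ 0.4928 -0.0439] [0.0402 0.0044] 77.69773864746094 [ 0.4925 -0.0428  0.13  ]
bore 16 (np.int64(324), np.int64(333), np.int64(202), np.int64(206)) [0.5083 0.0401] [0.0168 0.0078] 70.08810424804688 [0.508  0.0399 0.13  ]
pin 193 ztop 0.10042344196756339 top [ 0.4371 -0.2609] [0.0185 0.0221] 87.07990264892578 mean [ 0.4363 -0.2607  0.0988] all [ 0.437  -0.2603] [0.0221 0.021 ] 11.25957202911377
handle 563 ztop 0.13935100609211382 top [0.5174 0.31  ] [0.0455 0.0232] 84.71917724609375 mean [0.5174 0.3102 0.1375] all [0.5175 0.3104] [0.0474 0.0252] 87.34406280517578
pblk 682 0.055768448481105626 [ 0.4357 -0.2608] [0.0606 0.0632] 87.87075
[... 578 characters left out ...]
1] 76.38888549804688 [ 0.4938 -0.0522  0.13  ]
bore 27 (np.int64(313), np.int64(317), np.int64(242), np.int64(251)) [ 0.4944 -0.0511] [0.0248 0.0051] 76.38888549804688 [ 0.4938 -0.0522  0.13  ]
pin 368 ztop 0.0991767300219665 top [ 0.4357 -0.2643] [0.0208 0.0191] 71.55624389648438 mean [ 0.4356 -0.2649  0.0979] all [ 0.4354 -0.2653] [0.021  0.0203] 86.38306427001953
handle 294 ztop 0.1371702424502456 top [0.5169 0.3075] [0.0525 0.0221] 86.57462310791016 mean [0.5162 0.3044 0.136 ] all [0.5167 0.3074] [0.0525 0.0224] 86.17764282226562
pblk 1311 0.05509055894455328 [ 0.4361 -0.2637] [0.0636 0.0605] 87.96371459960938
bblk 539 0.09021714949957571 [0.5162 0.3062] [0.0955 0.0703] 85.11309051513672
```

View pics/c1.png

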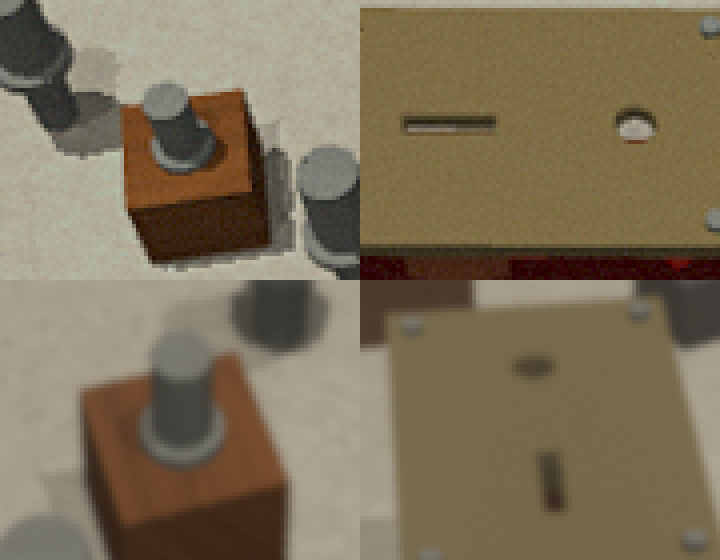

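The crops show the pin upright in its block with the two larger look-alikes close by. The bore and slot are clean and open. I'll move off now, passing over the blade and then the unit to take wrist pictures.

```bash
python3 -m crank '{"steps":[[[0.94,-0.82,0],[0,0,0]],[[0.94,-0.82,0],[0,0,0]],[[0.94,-0.82,0],[0,0,0]],[[0.94,-0.82,0],[0,0,0]],[[0.94,-0.82,0],[0,0,0]],[[0.94,-0.82,0],[0,0,0]],[[0.94,-0.82,0],[0,0,0]],[[0.94,-0.82,0.4],[0,0,0]]]}' 87
python3 -m crank '{"steps":[[[0.94,-0.82,0],[0,0,0]],[[0.94,-0.82,0.4],[0,0,0]],[[0.94,-0.82,0.4],[0,0,0]],[[0.94,-0.82,0.4],[0,0,0]],[[0.94,-0.82,0.4],[0,0,0]],[[0.94,-0.82,0],[0,0,0]],[[0.94,-0.82,0],[0,0,0]],[[0,0,0],[0,0,0]],[[0,0,0],[0,0,0]],[[0,0,0],[0,0,0]]]}'
python3 - <<'E'
from h import *
c=load('side');P=cloud(c);np.set_printoptions(precision=3,suppress=True)
for u,v in[(289,412),(289,420),(348,310),(348,318)]:print(P[v,u])
c=grab('wrist');cv2.imwrite('pics/w1.png',c['pixels']);s=monitor.read_state();print(s['ee_pos'],s['eef_rot'],s['joint_positions'],c['T'])
E
```

```text
time: 0.82
ee_pos: [0.335, 0.4416, 0.2308]
eef_rot: [0.118, 0.993, -0.001, -0.001]
ft_force: [0.3, 0.2, -0.3]
width: 0.0871
grip_force: 0.0
time: 1.65
ee_pos: [0.4985, 0.3006, 0.2722]
eef_rot: [0.118, 0.993, -0.0, -0.0]
ft_force: [0.1, -0.1, -0.9]
width: 0.087
grip_force: 0.0
[ 0.369 -0.333  0.114]
[ 0.366 -0.343  0.113]
[ 0.5   -0.192  0.112]
[ 0.494 -0.206  0.111]
[0.498 0.301 0.272] [ 0.117  0.993  0.    -0.   ] [-0.818  0.213  0.232  1.515 -0.05   1.42   0.753] [[ 0.234 -0.944 -0.231  0.435]
 [ 0.972  0.228  0.055  0.315]
 [ 0.    -0.238  0.971  0.435]
 [ 0.     0.     0.     1.   ]]
```

View pics/w1.png

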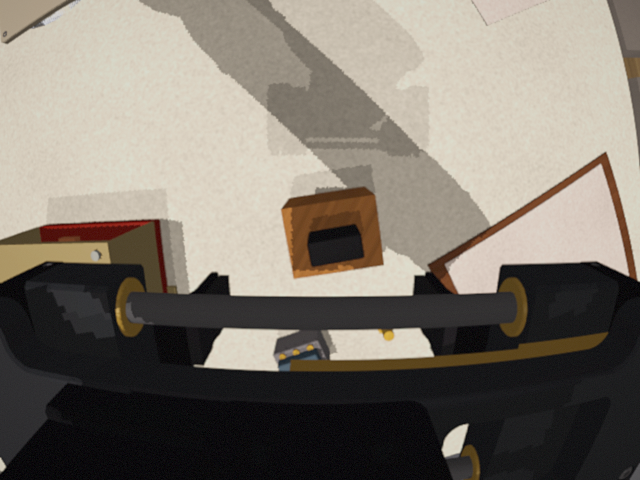

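The wrist view shows the blade handle at (335,245) on its block, upright and clear. Next is over the unit to see the slot and bore.

```bash
python3 -m crank '{"steps":[[[0.13,-0.94,0],[0,0,0]],[[0.13,-0.94,0],[0,0,0]],[[0.13,-0.94,0],[0,0,0]],[[0.13,-0.94,0],[0,0,0]],[[0.13,-0.94,0],[0,0,0]],[[0.13,-0.94,0],[0,0,0]],[[0.13,-0.94,0],[0,0,0]],[[0.13,-0.94,0],[0,0,0]],[[0.13,-0.94,0],[0,0,0]],[[0.13,-0.94,0],[0,0,0]]]}' 46 | head -3
python3 -m crank '{"steps":[[[0.13,-0.94,0],[0,0,0]],[[0.13,-0.94,0],[0,0,0]],[[0.13,-0.94,0],[0,0,0]],[[0,0,0],[0,0,0]],[[0,0,0],[0,0,0]],[[0,0,0],[0,0,0]],[[0,0,0],[0,0,0]]]}' | head -3
cat > mw.py <<'E'
from h import *
np.set_printoptions(precision=4,suppress=True)
c=grab('wrist');c['fish']=1;cv2.imwrite('pics/w2.png',c['pixels']);P=cloud(c);im=c['pixels'];Z=P[...,2]
s=monitor.read_state();print(s['ee_pos'],s['eef_rot'])
m=(abs(Z-.130)<.006)&(abs(P[...,0]-.5)<.1)&(abs(P[...,1]+.01)<.13);m[285:]=0
cnt=max(cv2.findContours(m.astype(np.uint8),0,1)[0],key=cv2.contourArea)[:,0]
print('plate z',np.median(Z[m]),*cv2.minAreaRect(onplane(c,cnt,.130)[:,:2].astype(np.float32)))
hull=np.zeros(m.shape,np.uint8);cv2.fillPoly(hull,[cv2.convexHull(cnt)],1);hull=cv2.erode(hull,np.ones((7,7)))
hole=((hull>0)&(Z<.124)).astype(np.uint8)
for k in cv2.findContours(hole,0,1)[0]:
    if len(k)>6:
        q=onplane(c,k[:,0],.130)[:,:2].astype(np.float32);print(k[:,0].mean(0),cv2.minAreaRect(q),cv2.minEnclosingCircle(q))
E
python3 mw.py
```

```text
time: 2.53
ee_pos: [0.5312, 0.0655, 0.2726]
eef_rot: [0.117, 0.993, 0.0, -0.0]
time: 3.12
ee_pos: [0.5412, -0.0034, 0.2725]
eef_rot: [0.117, 0.993, 0.0, -0.0]
[ 0.5412 -0.0037  0.2725] [ 0.1168  0.9932  0.0002 -0.0001]
plate z 0.13048160904310147 (0.5013301372528076, -0.012134000658988953) (0.20095005631446838, 0.1306588500738144) 77.30430603027344
[259.6972 188.1651] ((0.49348071217536926, -0.045764029026031494), (0.04061625525355339, 0.007543505635112524), 77.08000183105469) ((0.4934771955013275, -0.04570537060499191), 0.02055259793996811)
[360.431  186.4828] ((0.5120561122894287, 0.03632151335477829), (0.01744404435157776, 0.01580052450299263), 77.21382904052734) ((0.5119177103042603, 0.03614348918199539), 0.009077531285583973)
```

View pics/w2.png

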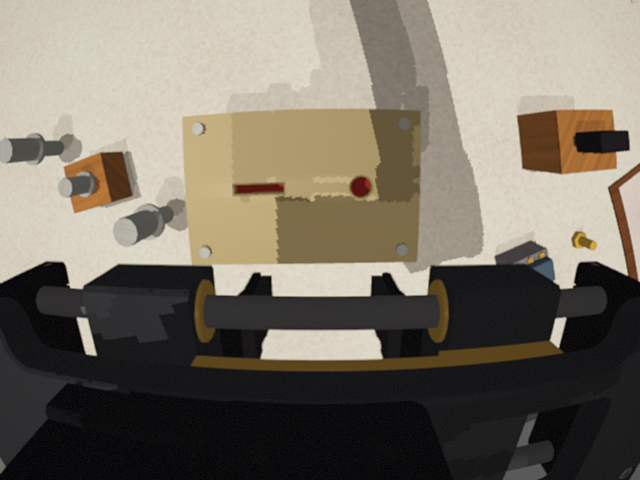

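The wrist view shows the slot centred at (259,188) and the bore at (360,186), and the plate fit agrees with both. On to the pin.

```bash
python3 -m crank '{"steps":[[[-0.26,-0.94,0],[0,0,0]],[[-0.26,-0.94,0],[0,0,0]],[[-0.26,-0.94,0],[0,0,0]],[[-0.26,-0.94,0],[0,0,0]],[[-0.26,-0.94,0],[0,0,0]],[[-0.26,-0.94,0],[0,0,0]],[[-0.26,-0.94,0],[0,0,0]],[[-0.26,-0.94,0],[0,0,0]],[[-0.26,-0.94,0],[0,0,0]],[[-0.26,-0.94,0],[0,0,0]]]}' 46 | head -3
python3 -m crank '{"steps":[[[-0.26,-0.94,0],[0,0,0]],[[0,0,-0.9],[0,0,0]],[[0,0,-0.9],[0,0,0]],[[0,0,-0.9],[0,0,0]],[[0,0,0],[0,0,0]],[[0,0,0],[0,0,0]],[[0,0,0],[0,0,0]],[[0,0,0],[0,0,0]]]}' | head -3
cat > mp.py <<'E'
from h import *
np.set_printoptions(precision=4,suppress=True)
c=grab('wrist');c['fish']=1;cv2.imwrite('pics/w3.png',c['pixels']);P=cloud(c);im=c['pixels'];Z=P[...,2]
s=monitor.read_state();print(s['ee_pos'],s['eef_rot'],s['joint_positions'])
near=(np.hypot(P[...,0]-.436,P[...,1]+.263)<.03)
m=near&(Z>.07)&(Z<.12);zt=np.percentile(Z[m],95);t=m&(Z>zt-.004);k=max(cv2.findContours(t.astype(np.uint8),0,1)[0],key=cv2.contourArea)[:,0]
print('ztop',zt,k.mean(0),cv2.minEnclosingCircle(onplane(c,k,.098)[:,:2].astype(np.float32)),cv2.minAreaRect(onplane(c,k,.098)[:,:2].astype(np.float32)))
m=near&(abs(Z-.060)<.0025);print('collar',np.median(Z[m]),cv2.minEnclosingCircle(P[m][:,:2].astype(np.float32)))
E
python3 mp.py
```

```text
time: 4.0
ee_pos: [0.4764, -0.2405, 0.2727]
eef_rot: [0.117, 0.993, 0.0, 0.0]
time: 4.67
ee_pos: [0.4708, -0.264, 0.2067]
eef_rot: [0.118, 0.993, -0.0, 0.001]
[ 0.4707 -0.264   0.2065] [ 0.1179  0.993  -0.0001  0.0011] [-0.1771  0.164   0.6763  1.744  -0.1079  1.2688  1.8591]
ztop 0.099545464434526 [310.9294 192.8706] ((0.43438786268234253, -0.2636895179748535), 0.011188352480530739) ((0.43453261256217957, -0.26372265815734863), (0.02111283876001835, 0.021358979865908623), 12.926100730895996)
collar 0.0603704737177751 ((0.43505072593688965, -0.2675665020942688), 0.027765553444623947)
```

```bash
python3 -m crank '{"steps":[[[-0.72,0,0],[0,0,0]],[[-0.72,0,-0.4],[0,0,0]],[[0,0,-0.9],[0,0,0]],[[0,0,-0.9],[0,0,0]],[[0,0,-0.9],[0,0,0]],[[0,0,-0.8],[0,0,0]],[[0,0,-0.8],[0,0,0]],[[0,0,-0.5],[0,0,0]],[[0,0,-0.3],[0,0,0]],[[0,0,0],[0,0,0]]]}' 46
python3 -m crank '{"steps":[[[0,0,0],[0,0,0]],[[0,0,0],[0,0,0]],[[0,0,0],[0,0,0]],[[0,0,0],[0,0,0]]]}'
```

```text
time: 5.55
ee_pos: [0.4336, -0.2637, 0.067]
eef_rot: [0.118, 0.993, 0.0, -0.001]
ft_force: [-0.2, -0.3, -0.2]
width: 0.0459
grip_force: 0.0
time: 5.88
ee_pos: [0.4344, -0.2641, 0.0684]
eef_rot: [0.118, 0.993, 0.0, 0.001]
ft_force: [0.7, 0.2, -0.3]
width: 0.0462
grip_force: 0.0
```

```bash
python3 -m crank '{"steps":[[[0,0,0],[0,0,0]],[[0,0,0],[0,0,0]],[[0,0,0],[0,0,0]],[[0,0,0],[0,0,0]],[[0,0,0],[0,0,0]],[[0,0,0],[0,0,0]],[[0,0,0],[0,0,0]]]}' 0 35
python3 -m crank '{"steps":[[[0,0,0.2],[0,0,0]],[[0,0,0.5],[0,0,0]],[[0,0,0.8],[0,0,0]],[[0,0,0.8],[0,0,0]],[[0,0,0.8],[0,0,0]],[[0,0,0.8],[0,0,0]],[[0,0,0.8],[0,0,0]],[[0,0,0.8],[0,0,0]],[[0,0,0],[0,0,0]],[[0,0,0],[0,0,0]]]}'
cat > mg.py <<'E'
from h import *
np.set_printoptions(precision=4,suppress=True)
import sys
c=grab('wrist');c['fish']=1;cv2.imwrite('pics/'+sys.argv[1],c['pixels'])
s=monitor.read_state();print(s['ee_pos'],s['eef_rot'],s['ft_force'],s['torque'],s['width'])
for n in['scene','side']:
    cc=grab(n);P=cloud(cc);Z=P[...,2]
    e=s['ee_pos'];near=(np.hypot(P[...,0]-e[0],P[...,1]-e[1])<.04)
    for zz in (-.09,-.06,-.035,-.02,-.01):
        m=near&(abs(Z-e[2]-zz)<.006)
        if m.sum()>5:print(n,zz,m.sum(),P[m].mean(0)-e,np.ptp(P[m],axis=0))
E
python3 mg.py w4.png
```

```text
time: 6.47
ee_pos: [0.4339, -0.2639, 0.0676]
eef_rot: [0.118, 0.993, 0.0, -0.0]
ft_force: [0.1, 1.0, 0.8]
width: 0.0211
grip_force: 35.0
time: 7.3
ee_pos: [0.4342, -0.2641, 0.2058]
eef_rot: [0.118, 0.993, 0.0, 0.001]
ft_force: [-0.2, 0.8, -1.7]
width: 0.0212
grip_force: 35.0
[ 0.4336 -0.2638  0.2047] [ 0.1181  0.993   0.0002 -0.0001] [-1.1542  0.071  -2.8363] [-0.0003  0.0088 -0.0331] 0.021314858773104017
scene -0.035 38 [ 0.0071  0.0033 -0.0349] [0.0084 0.015  0.0119]
scene -0.02 13 [ 0.0079  0.0033 -0.0237] [0.0059 0.0117 0.0042]
scene -0.01 80 [ 0.0111  0.0009 -0.0074] [0.0214 0.0285 0.0097]
side -0.035 82 [-0.0001 -0.0065 -0.0349] [0.0143 0.0096 0.0115]
side -0.02 31 [-0.0006 -0.0067 -0.0235] [0.0134 0.0078 0.0056]
side -0.01 78 [-0.0018 -0.013  -0.01  ] [0.025  0.011  0.0069]
```

View pics/w4.png

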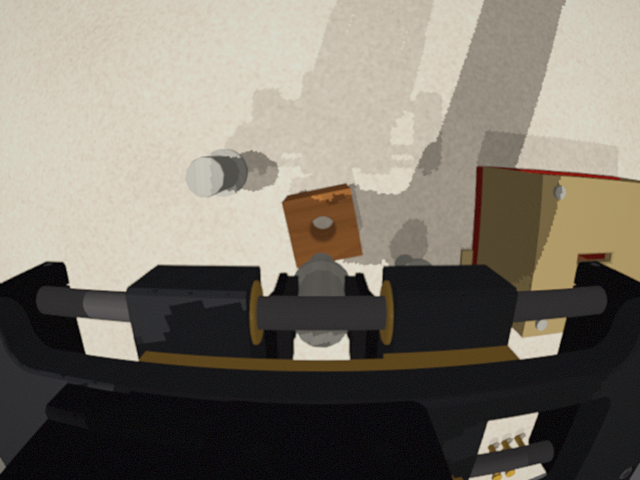

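The pin is held and its hole in the block at (322,225) is empty. Now to the bore.

```bash
python3 -m crank '{"steps":[[[0.24,0.925,0.5],[0,0,0]],[[0.24,0.925,0.5],[0,0,0]],[[0.24,0.925,0],[0,0,0]],[[0.24,0.925,0],[0,0,0]],[[0.24,0.925,0],[0,0,0]],[[0.24,0.925,0],[0,0,0]],[[0.24,0.925,0],[0,0,0]],[[0.24,0.925,0],[0,0,0]],[[0.24,0.925,0],[0,0,0]],[[0.24,0.925,0],[0,0,0]]]}' | head -2
python3 -m crank '{"steps":[[[0.236,0.922,0],[0,0,0]],[[0.236,0.922,0],[0,0,0]],[[0.236,0.922,0],[0,0,0]],[[0,0,-0.5],[0,0,0]],[[0,0,-0.5],[0,0,0]],[[0,0,-0.2],[0,0,0]],[[0,0,0],[0,0,0]],[[0,0,0],[0,0,0]],[[0,0,0],[0,0,0]],[[0,0,0],[0,0,0]]]}'
cat > mb.py <<'E'
from h import *
import sys
np.set_printoptions(precision=4,suppress=True)
s=monitor.read_state();print(s['ee_pos'],s['eef_rot'],s['ft_force'],s['torque'],s['width'])
t=[]
for n,(u,v) in{'scene':(325,190),'side':(312,200)}.items():
    c=grab(n);w=c['pixels'][v-40:v+40,u-50:u+50];t.append(cv2.resize(w,None,fx=4,fy=4,interpolation=cv2.INTER_CUBIC))
cv2.imwrite('pics/'+sys.argv[1],np.hstack(t))
E
python3 mb.py b1.png
```

```text
time: 8.28
ee_pos: [0.4934, -0.0316, 0.2289]
time: 9.12
ee_pos: [0.5119, 0.0363, 0.2007]
eef_rot: [0.118, 0.993, 0.0, 0.0]
ft_force: [-0.5, -0.4, -1.7]
width: 0.0211
grip_force: 35.0
[0.5119 0.0363 0.2007] [0.1184 0.993  0.0003 0.0004] [-0.4857 -0.4189 -1.7158] [-0.0497  0.0109 -0.0189] 0.02110559470094252
```

View pics/b1.png

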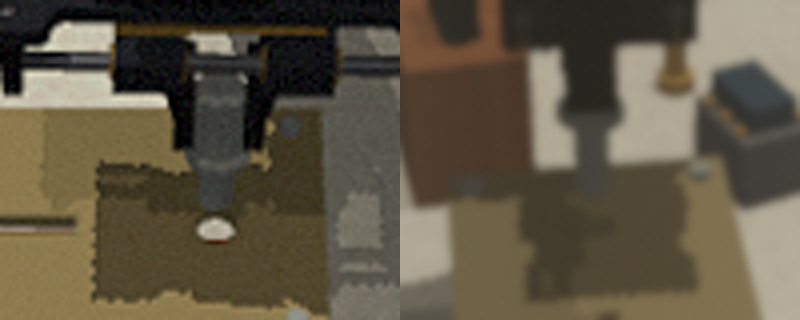

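The pin hangs upright about 18 mm above the bore, lined up in both views (scene crop: foot (215,195), bore (215,228)). I'll descend in guarded steps.

```bash
python3 -m crank '{"steps":[[[0,0,-0.3],[0,0,0]],[[0,0,-0.3],[0,0,0]],[[0,0,-0.15],[0,0,0]],[[0,0,-0.15],[0,0,0]],[[0,0,0],[0,0,0]],[[0,0,0],[0,0,0]]]}'
python3 -m crank '{"steps":[[[0,0,-0.1],[0,0,0]],[[0,0,-0.1],[0,0,0]],[[0,0,0],[0,0,0]],[[0,0,0],[0,0,0]]]}'
```

```text
time: 9.72
ee_pos: [0.5115, 0.0365, 0.1773]
eef_rot: [0.118, 0.993, -0.0, -0.0]
ft_force: [0.4, -0.4, -1.3]
width: 0.0208
grip_force: 35.0
time: 10.05
ee_pos: [0.5115, 0.0365, 0.1725]
eef_rot: [0.118, 0.993, 0.0, -0.0]
ft_force: [-0.1, -0.8, -2.6]
width: 0.0209
grip_force: 35.0
```

```bash
python3 -m crank '{"steps":[[[0,0,-0.2],[0,0,0]],[[0,0,-0.2],[0,0,0]],[[0,0,-0.2],[0,0,0]],[[0,0,-0.2],[0,0,0]],[[0,0,-0.2],[0,0,0]],[[0,0,0],[0,0,0]],[[0,0,0],[0,0,0]]]}'
python3 -m crank '{"steps":[[[0,0,-0.08],[0,0,0]],[[0,0,-0.08],[0,0,0]],[[0,0,0],[0,0,0]],[[0,0,0],[0,0,0]]]}'
```

```text
time: 10.63
ee_pos: [0.5114, 0.0365, 0.1472]
eef_rot: [0.118, 0.993, -0.0, -0.0]
ft_force: [0.1, 0.4, -1.7]
width: 0.0209
grip_force: 35.0
time: 10.97
ee_pos: [0.5115, 0.0365, 0.1435]
eef_rot: [0.118, 0.993, 0.0, -0.0]
ft_force: [0.2, 0.4, -1.2]
width: 0.0212
grip_force: 35.0
```

```bash
python3 -m crank '{"steps":[[[0,0,-0.04],[0,0,0]],[[0,0,-0.04],[0,0,0]],[[0,0,0],[0,0,0]],[[0,0,0],[0,0,0]]]}'
```

```text
time: 11.3
ee_pos: [0.5117, 0.0365, 0.1425]
eef_rot: [0.118, 0.993, 0.0, 0.0]
ft_force: [-4.5, 0.1, 7.4]
width: 0.0211
grip_force: 35.0
```

The collar is seated (7 N contact, at the expected height). Release and lift away.

```bash
python3 -m crank '{"steps":[[[0,0,0.04],[0,0,0]],[[0,0,0],[0,0,0]],[[0,0,0],[0,0,0]],[[0,0,0],[0,0,0]],[[0,0,0],[0,0,0]],[[0,0,0],[0,0,0]],[[0,0,0],[0,0,0]]]}' 50
python3 -m crank '{"steps":[[[0,0,0.2],[0,0,0]],[[0,0,0.5],[0,0,0]],[[0,0,0.8],[0,0,0]],[[0,0,0.8],[0,0,0]],[[0,0,0.8],[0,0,0]],[[0,0,0.8],[0,0,0]],[[0.13,0.91,0.2],[0,0,0.15]],[[0.13,0.91,0],[0,0,0.15]],[[0.13,0.91,0],[0,0,0.15]],[[0.13,0.91,0],[0,0,0.15]]]}' 70
python3 -m crank '{"steps":[[[0.13,0.91,0],[0,0,0.15]],[[0.13,0.91,0],[0,0,0.15]],[[0.13,0.91,0],[0,0,0.15]],[[0.13,0.91,0],[0,0,0.15]],[[0.13,0.91,0],[0,0,0.15]],[[0.13,0.91,0],[0,0,0.15]],[[0.13,0.91,0],[0,0,0.15]],[[0.13,0.91,0],[0,0,0.15]],[[0,0,0],[0,0,0]],[[0,0,0],[0,0,0]]]}'
python3 -m crank '{"steps":[[[0,0,0],[0,0,0]],[[0,0,0],[0,0,0]]]}'
cat > mh.py <<'E'
from h import *
np.set_printoptions(precision=4,suppress=True)
s=monitor.read_state();print(s['ee_pos'],s['eef_rot'],s['joint_positions'])
q=s['eef_rot'];print('tool y deg',2*np.degrees(np.arctan2(q[1],q[0]))-90)
c=grab('wrist');c['fish']=1;P=cloud(c);Z=P[...,2];near=np.hypot(P[...,0]-.517,P[...,1]-.308)<.07;near[280:]=0
cv2.imwrite('pics/w5.png',c['pixels'])
m=near&(Z>.12)&(Z<.15);zt=np.median(Z[m]);m&=Z>zt-.005
k=max(cv2.findContours(m.astype(np.uint8),0,1)[0],key=cv2.contourArea)[:,0];print('handle z',zt,cv2.minAreaRect(onplane(c,k,.136)[:,:2].astype(np.float32)),k.min(0),k.max(0))
m=near&(abs(Z-.09)<.004);k=max(cv2.findContours(m.astype(np.uint8),0,1)[0],key=cv2.contourArea)[:,0];print('block',cv2.minAreaRect(onplane(c,k,.09)[:,:2].astype(np.float32)))
# pin check, scene
for n in['scene','side']:
    cc=grab(n);P=cloud(cc);Z=P[...,2];m=(np.hypot(P[...,0]-.512,P[...,1]-.0365)<.02)&(Z>.14)
    print(n,'pin top',np.percentile(Z[m],95),P[m&(Z>.168)].mean(0))
E
python3 mh.py
```

```text
time: 11.88
ee_pos: [0.5116, 0.0365, 0.1425]
eef_rot: [0.118, 0.993, 0.0, -0.0]
ft_force: [-0.2, -0.3, -0.1]
width: 0.0493
grip_force: 0.0
time: 12.72
ee_pos: [0.5246, 0.1291, 0.2453]
eef_rot: [0.092, 0.996, 0.0, 0.0]
ft_force: [-0.2, 0.5, -0.8]
width: 0.07
grip_force: 0.0
time: 13.55
ee_pos: [0.5498, 0.3118, 0.2438]
eef_rot: [0.038, 0.999, -0.0, -0.001]
ft_force: [1.1, -0.5, 0.0]
width: 0.0701
grip_force: 0.0
time: 13.72
ee_pos: [0.5507, 0.3087, 0.2449]
eef_rot: [0.04, 0.999, -0.0, -0.0]
ft_force: [0.4, -0.7, -0.0]
width: 0.07
grip_force: 0.0
[0.5507 0.3087 0.2449] [ 0.0404  0.9992 -0.0002 -0.0001] [-0.755   0.3354  0.2236  1.4215 -0.0739  1.3933  0.9595]
tool y deg 85.36810770659781
handle z 0.1363184451015326 ((0.5153191685676575, 0.30785372853279114), (0.045770544558763504, 0.022457044571638107), 86.90387725830078) [286 178] [348 209]
block ((0.5153617262840271, 0.30767372250556946), (0.09047740697860718, 0.070252925157547), 85.91108703613281)
scene pin top 0.17564288536425654 [0.5146 0.0376 0.1733]
side pin top 0.17359647870601033 [0.5127 0.0329 0.1721]
```

The pin's top reads 173 mm, so it is home. Now grasp the blade handle.

```bash
python3 -m crank '{"steps":[[[-0.7,-0.03,0],[0,0,0.15]],[[-0.716,0,-0.4],[0,0,0.15]],[[0,0,-0.9],[0,0,0]],[[0,0,-0.9],[0,0,0]],[[0,0,-0.9],[0,0,0]],[[0,0,-0.9],[0,0,0]],[[0,0,-0.8],[0,0,0]],[[0,0,-0.6],[0,0,0]],[[0,0,-0.4],[0,0,0]],[[0,0,-0.14],[0,0,0]]]}' 70
python3 -m crank '{"steps":[[[0,0,0],[0,0,0]],[[0,0,0],[0,0,0]],[[0,0,0],[0,0,0]],[[0,0,0],[0,0,0]]]}'
```

```text
time: 14.7
ee_pos: [0.5146, 0.308, 0.0952]
eef_rot: [0.027, 1.0, -0.001, -0.001]
ft_force: [0.3, -0.3, 0.0]
width: 0.0698
grip_force: 0.0
time: 15.03
ee_pos: [0.5157, 0.3091, 0.0976]
eef_rot: [0.027, 1.0, 0.001, 0.001]
ft_force: [0.5, 0.2, 0.1]
width: 0.0701
grip_force: 0.0
```

```bash
python3 -m crank '{"steps":[[[0,0,0],[0,0,0]],[[0,0,0],[0,0,0]],[[0,0,0],[0,0,0]],[[0,0,0],[0,0,0]],[[0,0,0],[0,0,0]],[[0,0,0],[0,0,0]],[[0,0,0],[0,0,0]]]}' 0 40
```

```text
time: 15.62
ee_pos: [0.5152, 0.3087, 0.0966]
eef_rot: [0.027, 1.0, 0.0, -0.0]
ft_force: [-0.1, -0.5, 0.3]
width: 0.0457
grip_force: 40.0
```

```bash
python3 -m crank '{"steps":[[[0,0,0.2],[0,0,0]],[[0,0,0.5],[0,0,0]],[[0,0,0.8],[0,0,0]],[[0,0,0.8],[0,0,0]],[[0,0,0.9],[0,0,0]],[[0,0,0.9],[0,0,0]],[[0,0,0.9],[0,0,0]],[[0,0,0.9],[0,0,0]],[[0,0,0.9],[0,0,0]],[[0,0,0.6],[0,0,0]]]}'
python3 -m crank '{"steps":[[[-0.058,-0.4,0],[0,0,-0.192]],[[-0.058,-0.7,0],[0,0,-0.192]],[[-0.058,-0.95,0],[0,0,-0.192]],[[-0.058,-0.95,0],[0,0,-0.192]],[[-0.058,-0.95,0],[0,0,-0.192]],[[-0.058,-0.95,0],[0,0,-0.192]],[[-0.058,-0.95,0],[0,0,-0.192]],[[-0.058,-0.95,0],[0,0,-0.192]],[[-0.058,-0.95,0],[0,0,-0.192]],[[-0.058,-0.95,0],[0,0,-0.192]]]}'
python3 -m crank '{"steps":[[[-0.058,-0.95,0],[0,0,0]],[[-0.058,-0.95,0],[0,0,0]],[[-0.058,-0.95,0],[0,0,0]],[[-0.058,-0.95,0],[0,0,0]],[[-0.058,-0.95,0],[0,0,0]],[[0,-0.638,0],[0,0,0]],[[0,0,-0.4],[0,0,0]],[[0,0,-0.4],[0,0,0]],[[0,0,0],[0,0,0]],[[0,0,0],[0,0,0]]]}'
python3 -m crank '{"steps":[[[0,0,-0.4],[0,0,0]],[[0,0,-0.2],[0,0,0]],[[0,0,0],[0,0,0]],[[0,0,0],[0,0,0]],[[0,0,0],[0,0,0]]]}'
sed -i 's/(325,190)/(285,190)/;s/(312,200)/(314,230)/' mb.py; python3 mb.py b2.png
```

```text
time: 16.45
ee_pos: [0.5155, 0.3088, 0.2852]
eef_rot: [0.027, 1.0, 0.001, 0.001]
ft_force: [0.4, 0.3, -2.2]
width: 0.0459
grip_force: 40.0
time: 17.28
ee_pos: [0.5002, 0.089, 0.2815]
eef_rot: [0.111, 0.994, 0.0, -0.0]
ft_force: [-0.1, -0.1, -1.5]
width: 0.0459
grip_force: 40.0
time: 18.12
ee_pos: [0.4929, -0.0427, 0.2607]
eef_rot: [0.11, 0.994, -0.0, -0.001]
ft_force: [-0.6, -0.2, -1.6]
width: 0.0456
grip_force: 40.0
time: 18.53
ee_pos: [0.4935, -0.0434, 0.2467]
eef_rot: [0.11, 0.994, 0.0, 0.0]
ft_force: [0.3, -0.6, -1.6]
width: 0.0454
grip_force: 40.0
[ 0.4935 -0.0434  0.2467] [0.1102 0.9939 0.     0.0001] [ 0.3232 -0.5695 -1.6201] [-0.018   0.0301  0.0302] 0.04535941337727629
```

View pics/b2.png

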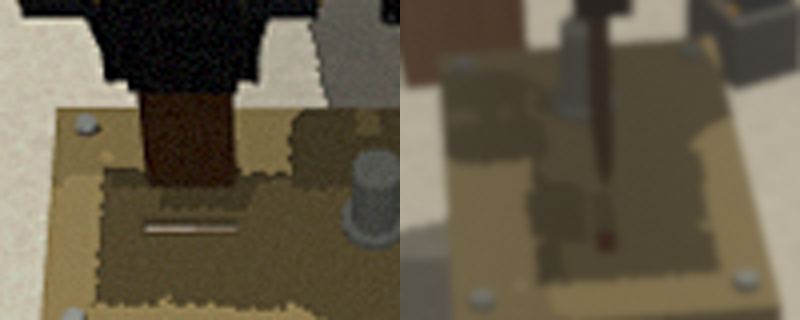

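The blade hangs about 30 mm above the slot, with the tip at scene-crop (190,185) and the slot at (190,228). I'll measure the relative offset within each camera before going down.

```bash
cat > ms.py <<'E'
from h import *
np.set_printoptions(precision=4,suppress=True)
a=np.radians(-12.7);ux=np.array([np.cos(a),np.sin(a)]);uy=np.array([-np.sin(a),np.cos(a)])
S=np.array([.4936,-.0460]);e=monitor.read_state()['ee_pos']
print('tool in slot frame mm',1e3*(e[:2]-S)@ux,1e3*(e[:2]-S)@uy)
for n in['scene','side']:
    c=grab(n);P=cloud(c);Z=P[...,2];L=np.stack([(P[...,:2]-S)@ux,(P[...,:2]-S)@uy],-1)*1e3
    tip=e[2]-.0866
    m=(abs(L[...,0])<15)&(abs(L[...,1])<35)&(Z>tip+.008)&(Z<tip+.045)
    q=L[m];print(n,'blade n',m.sum(),'x med',np.median(q[:,0]),'y pct',np.percentile(q[:,1],[1,5,95,99]),'x pct',np.percentile(q[:,0],[5,95]))
    for lo,hi in[(.008,.02),(.02,.03),(.03,.045)]:
        k=m&(Z>tip+lo)&(Z<tip+hi);print('   x at height',lo,np.median(L[k][:,0]),k.sum())
    # colour silhouette rows in px intersected with the plane of the blade is y; slot by grey/depth
    g=cv2.cvtColor(c['pixels'],cv2.COLOR_BGR2GRAY)
    h=(Z<.122)&(np.abs(((lambda o:o)(onplane(c,np.stack(np.meshgrid(np.arange(640),np.arange(480)),-1).reshape(-1,2),.130).reshape(480,640,3)[...,:2]-S))@uy)<.03)
    o=onplane(c,np.stack(np.meshgrid(np.arange(640),np.arange(480)),-1).reshape(-1,2),.130).reshape(480,640,3)[...,:2]-S
    h&=np.abs(o@ux)<.012
    w=np.stack([o@ux,o@uy],-1)[h]*1e3
    print('   slot n',h.sum(),'x',w[:,0].min(),w[:,0].max(),'y',w[:,1].min(),w[:,1].max(),w.mean(0))
E
python3 ms.py
```

```text
tool in slot frame mm -0.5684293326100992 2.5310635966665918
scene blade n 283 x med 3.3447366236378135 y pct [-14.7623 -13.0874  22.0565  23.8223] x pct [1.4899 4.8823]
   x at height 0.008 3.2609833918343565 88
   x at height 0.02 3.4604689453751645 80
   x at height 0.03 3.3920434918109916 115
   slot n 25 x 0.8632111400161071 3.303275730977412 y -18.032765043026856 22.096294620215946 [2.9831 2.9024]
side blade n 108 x med 0.06359979776012079 y pct [-19.6974 -19.2954  18.9201  21.8414] x pct [-1.4585  4.5281]
   x at height 0.008 1.3311936960798976 35
   x at height 0.02 -0.011002709322428729 28
   x at height 0.03 -0.10593042413097914 45
   slot n 51 x -2.2306293580537093 4.864946570248393 y -22.066466423029777 10.443655803296043 [ 1.2882 -5.893 ]
```

The tool estimate and the scene camera agree: shift −2.5 mm along the slot and about +0.6 mm across it. Then a guarded descent.

```bash
python3 -m crank '{"steps":[[[0,-0.103,0],[0,0,0]],[[0,0,-0.4],[0,0,0]],[[0,0,-0.4],[0,0,0]],[[0,0,-0.3],[0,0,0]],[[0,0,0],[0,0,0]],[[0,0,0],[0,0,0]],[[0,0,0],[0,0,0]]]}'
python3 -m crank '{"steps":[[[0,0,-0.1],[0,0,0]],[[0,0,0],[0,0,0]],[[0,0,-0.1],[0,0,0]],[[0,0,0],[0,0,0]],[[0,0,0],[0,0,0]]]}'
```

```text
time: 19.32
ee_pos: [0.4935, -0.046, 0.2191]
eef_rot: [0.11, 0.994, 0.0, -0.0]
ft_force: [0.3, -0.0, -1.2]
width: 0.0461
grip_force: 40.0
time: 19.73
ee_pos: [0.4934, -0.046, 0.214]
eef_rot: [0.11, 0.994, 0.0, -0.0]
ft_force: [-0.6, 0.1, -1.5]
width: 0.0457
grip_force: 40.0
```

Tip is about 3 mm into the mouth with no contact force. I'll keep going in small steps.

```bash
python3 -m crank '{"steps":[[[0,0,-0.1],[0,0,0]],[[0,0,-0.1],[0,0,0]],[[0,0,0],[0,0,0]],[[0,0,0],[0,0,0]]]}'
python3 -m crank '{"steps":[[[0,0,-0.1],[0,0,0]],[[0,0,-0.1],[0,0,0]],[[0,0,0],[0,0,0]],[[0,0,0],[0,0,0]]]}'
```

```text
time: 20.07
ee_pos: [0.4933, -0.046, 0.2089]
eef_rot: [0.11, 0.994, 0.0, -0.0]
ft_force: [-0.3, -0.4, -1.1]
width: 0.0457
grip_force: 40.0
time: 20.4
ee_pos: [0.4933, -0.046, 0.2039]
eef_rot: [0.11, 0.994, -0.0, -0.0]
ft_force: [-0.2, -0.4, -1.4]
width: 0.0462
grip_force: 40.0
```

```bash
python3 -m crank '{"steps":[[[0,0,-0.15],[0,0,0]],[[0,0,-0.15],[0,0,0]],[[0,0,-0.15],[0,0,0]],[[0,0,0],[0,0,0]],[[0,0,0],[0,0,0]]]}'
python3 -m crank '{"steps":[[[0,0,-0.15],[0,0,0]],[[0,0,-0.15],[0,0,0]],[[0,0,-0.15],[0,0,0]],[[0,0,0],[0,0,0]],[[0,0,0],[0,0,0]]]}'
python3 -m crank '{"steps":[[[0,0,-0.15],[0,0,0]],[[0,0,-0.15],[0,0,0]],[[0,0,-0.15],[0,0,0]],[[0,0,-0.15],[0,0,0]],[[0,0,-0.1],[0,0,0]],[[0,0,0],[0,0,0]],[[0,0,0],[0,0,0]],[[0,0,0],[0,0,0]]]}'
python3 mb.py b3.png
```

```text
time: 20.82
ee_pos: [0.4932, -0.046, 0.1925]
eef_rot: [0.11, 0.994, -0.0, -0.0]
ft_force: [0.7, 0.5, -1.9]
width: 0.0456
grip_force: 40.0
time: 21.23
ee_pos: [0.4932, -0.0461, 0.1813]
eef_rot: [0.11, 0.994, -0.0, -0.0]
ft_force: [-0.8, 0.8, -2.2]
width: 0.0459
grip_force: 40.0
time: 21.9
ee_pos: [0.4935, -0.0461, 0.1642]
eef_rot: [0.11, 0.994, 0.0, 0.0]
ft_force: [-0.1, -0.4, -1.8]
width: 0.0455
grip_force: 40.0
[ 0.4935 -0.0461  0.1642] [0.1103 0.9939 0.     0.0001] [-0.1137 -0.4409 -1.8125] [-0.0743 -0.014   0.0122] 0.04550520284068424
```

View pics/b3.png

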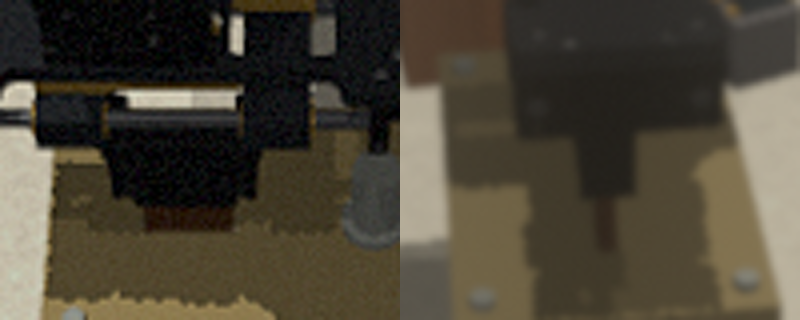

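The blade stands in the slot with about 52 mm below the guard top. The handle is well clear of the plate, the pin is seated beside it, and only the blade's weight shows on the wrist. I'm handing it in.

```bash
python3 -c "
from bench import ticket
print(ticket.close_job())"
```

```text
the job is handed in; nothing more can be done
None
```

I handed the job in at about 22 s: the pin is home in the bore and released, and the gripper holds the blade upright about 52 mm into the slot, with its handle about 27 mm above the plate; no verdict came back.

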